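# Set the boot dryer going: fan, heater, start

## Task

Set the boot dryer going with a fingertip: switch on the blue fan rocker first, then the red heater rocker (the heater must never be on without the fan), pressing each on the half with the white dot until it snaps down, and last press the round green start key right in and let it spring back out. Nothing is to be picked up or shifted: the dryer stays where it stands, and so do the headlamp, pole grip, shoe tree and scraper beside it.

Things in the scene. Friction and masses are not known exactly. Their poses are not given: they have to be found in the camera images.
- dryer: boot dryer: loose grey housing 280 (x) x 360 (y) x 83 mm, 3.4 kg, on a plank shelf whose top is at z = 70 mm. Origin: centre of its underside; x points from the control side (nearest the robot) to the boots, y left. Flat top. Two blue-white boots hang sole-up on it at x = +75, y = +-140 mm, 258 mm high, shafts 46 mm in radius, toes pointing outward
- panel (a point): point on the housing's flat top, 83 mm above the shelf, at x = -80, y = 0 mm of the dryer, amid the black control plate. Three controls in a row along the dryer's y at this x: fan rocker at y = +68, heater rocker 0, start key -68 mm
- fan (a joint): blue V-shaped fan rocker, 56 (x) x 34 mm, pivot 9 mm above the housing's top, 4 mm bezel round it. 0 rad = off (at the start): near half level, far half with the white dot slopes up to 16 mm above the top. 0.24 = on: dotted half level, 9 mm above the top. Snaps over past 0.12 and stays; 3 to 4 N at the dot
- fan_dot (a point): white dot on the fan rocker's face, where to press, 18 mm from the pivot towards the dryer's +x; moves with the rocker: 13.4 mm above the housing's top when off, 9 mm when on
- heat (a joint): heater switch: red rocker, the same in form, size and values as the fan rocker. Starts off
- heat_dot (a point): white dot on the heater rocker's face, 18 mm from the pivot towards the dryer's +x; where to press; 13.4 mm above the housing's top when off, 9 mm when on
- start (a joint): start key: round green spring key 30 mm across, its face 12 mm above the housing's top at rest, in a steel collar 5 mm high and 44 mm across; 0 m = out, 0.005 m = right in (5 N); springs back when let go
- start_top (a point): centre of the start key's face; moves with the key
- headlamp: white plastic headlamp, 57 x 70 x 42 mm, loose on the shelf on one side of the dryer, about 245 mm from its middle; origin under its middle
- pole_grip: aluminium pole grip lying along its x, 155 x 32 x 42 mm, loose on the shelf on the other side of the dryer; origin under its middle
- shoe_tree: wooden shoe tree lying along its x, 250 x 72 x 46 mm, loose on the shelf farther out; origin under its middle
- scraper: red plastic wax scraper lying flat, 60 x 140 x 5 mm, loose on the shelf farther out on the other side; origin under its middle

How it is judged:
By the outcome, as a careful person would: the job done as asked, in the order asked, and still so for the second after the job is handed in, with the robot touching nothing.
It also fails if it takes over 45 s, if anything falls off the work surface, if the arm or the gripper's body presses on something with over 40 N, if the wrist force passes 120 N, or if a joint passes its speed limit or range.

## Robot

A 7-joint arm with a two-finger parallel gripper is mounted at the origin on the work surface. World frame = base frame: x ahead of the robot, y to its left, z up, the work surface at z = 0. Lengths are in mm, angles in rad, forces in N, time in s.
With the tool pointing down it reaches from about 350 to 900 mm from the base axis. Payload 8.1 kg.
Tool frame: the origin (TCP) lies at the very end of the fingers, on their centre line; the grasp point (between the pads) lies robot.pinch_z behind it (robot.pinch_z is the distance from the TCP to the grasp point, in mm); z points along the fingers, y is the line along which they close (so a half turn about z gives the same grasp; the last joint's range is limited). The gripper opens to 92 mm and grips with 3 to 60 N. Pads are 19 mm wide; open, the fingers measure 130 mm over their backs; the gripper's body (75 mm by 190 mm) begins 47 mm behind the grasp point.
Start: joints at [-1.309, 0.434, 0.025, 1.573, -0.012, 1.134, -0.075], TCP at [223.004, 583.876, 226.742] pointing down, gripper open.
Joint ranges: [-2.62, 2.62], [-0.44, 2.09], [-1.27, 1.32], [0.08, 2.57], [-1.32, 4.46], [0.12, 2], [-2.74, 2.74]. Speed limits (rad/s): [2.22, 2.22, 3.01, 3.01, 3.14, 3.14, 3.14].

## Interface

Orientations are given as a unit quaternion [w, x, y, z].
In Python, from rig import readout, viewer, ticket, robot gives the robot as it stands.
- The arm moves only by the tool carry_out, never from a script. Its argument "commands" is a list of rows, each a list of 7 numbers: the turn, a rotation vector about the world's x, y, z in degrees, then the shift along the world's x, y, z in m, then the finger opening in m, from 0 to 0.0918. A call has 1 to 5 rows; each row is the pose to reach, as a shift and turn from the pose commanded when the call began; what a row does not reach only later rows make up. A row lasts 1/8 s, in which the tool goes at most 62.5 mm and 10.7 degrees, less where a joint would pass 70% of its speed; a pose out of reach is approached as far as the arm can. A call with a gripper value outside its range is refused whole. The fingers move at their own pace and stop on an object; "squeeze" is the grip in N (left out, the last holds). Time passes only in rows, so rows that repeat a pose let the fingers close. It gives the time, the measured TCP pose, the force, the opening and the grip force at its end, in the units of the state.
- readout.read_state(): the state, without advancing time (a new reading comes with each control period).
- viewer.read_camera(name): name is "scene" or "top" or "wrist"; returns a dict with "img" (480x640x3 uint8, red, green, blue), "fx", "fy", "cx", "cy" (pixels), "pose" (4x4, takes a point from camera to world coordinates). Camera axes: x right, y down, z forward; pixel columns grow to the right and rows downward; lengths in mm; the calibration is good to about 2 mm. A picture is of the moment at which its call begins. There is no depth.
- ticket.hand_in(): hands the job in; it is judged then, once.
Trained networks look in a picture, given as the dict that the camera call returned (one of the last four; its "shot" number tells which), for a name from the list of things; names that differ only in an ending like _2 or _b are one class to them, and where a whole thing is asked for, a point or a joint stands for the part that bears it (a point fixed in the world has none). Each returns a list of dicts, best first, with "confidence" (0 to 1); they miss things now and then, are a little off and sometimes report something else, mostly with a low value. They report only what shows in the picture. A call takes as long as a camera call.
- viewer.spot_in(target, picture): "bbox" ([left, top, width, height] in pixels, round what is visible of it).
The state is a dict: "t": time; "qpos": joint angles; "qd": joint speeds; "joint_torque": joint torques, N m; "ee_pos": TCP position; "eef_rot": TCP orientation; "wrist_force": force on the tool from outside, world axes, zero at the start; "moment": the same for the moment, N m; "width": finger opening in mm; "gripper_force": force on a finger pad.
Only numpy, scipy, OpenCV 4.12 (cv2) and the standard library are available. Lean on these libraries where they do the work, as an engineer would, in place of code of your own. Each camera call takes 0.05 s, during which the arm holds its last target. There are 200 camera calls.

## Working session

There is one attempt and no reset: what is moved stays moved. The work goes in short steps, Python scripts to look and compute and a tool call to move; the robot and the scene stay as the last step left them, time stands still between calls to the robot, and variables do not carry over. Pictures are saved under pics/ and viewed, at most 10 in all, crops included, and the job is handed in when it is done.

Besides the shell and the picture viewer there is one more tool, called after "Emit:" as name(argument=value, ...), one argument or row to a line, values as JSON. carry_out: Moves the arm, as the interface text tells. Its arguments: {"type":"object","properties":{"commands":{"type":"array","items":{"type":"array","items":{"type":"number"}}},"squeeze":{"type":"number"}},"required":["commands"]}

```bash
mkdir -p pics; cat > h.py <<'E'
import numpy as np, cv2
from rig import readout, viewer, ticket, robot
def ray(c,u,v,z):
    P=np.array(c["pose"]); d=P[:3,:3]@np.array([(u-c["cx"])/c["fx"],(v-c["cy"])/c["fy"],1]); o=P[:3,3]
    return o+d*(z-o[2])/d[2]
def save(c,n): cv2.imwrite("pics/"+n,c["img"][:,:,::-1])
E
python3 - <<'E'
from h import *
s=readout.read_state(); print(s); print(robot.pinch_z)
for n in ("top","scene"):
    c=viewer.read_camera(n); save(c,n+"0.png"); print(n,np.round(c["pose"],3).tolist(),c["fx"])
    for t,z in (("dryer",150),("panel",153),("fan_dot",166),("fan",162),("heat",162),("heat_dot",166),("start",165),("start_top",165),("headlamp",90)):
        for r in viewer.spot_in(t,c)[:2]:
            b=r["bbox"]; print(t,np.round(b),round(r["confidence"],2),np.round(ray(c,b[0]+b[2]/2,b[1]+b[3]/2,z)))
E
```

```text
{'t': 0.0, 'qpos': array([-1.30862525,  0.43520873,  0.02498064,  1.57407913, -0.01158467,
        1.13400385, -0.07508703]), 'qd': array([-0.00147622,  0.00314995, -0.0012186 ,  0.00152803, -0.00075639,
       -0.00086063,  0.00071103]), 'joint_torque': array([ 5.98166334e-04, -6.67842293e+01,  9.85074006e-01, -3.14461255e+01,
       -6.05414459e-02,  4.29993134e-02,  1.91194786e-04]), 'ee_pos': array([222.841895  , 583.38406381, 225.96087273]), 'eef_rot': array([-6.25528518e-05,  1.81404089e-01,  9.83408335e-01, -7.74647174e-04]), 'wrist_force': array([-0.07330916,  0.45552055, -0.3453835 ]), 'moment': array([0.01792303, 0.01242513, 0.01559207]), 'gripper_force': 0.0, 'width': 91.83871976150473}
18.8
top [[0.011, -0.996, 0.083, 511.909], [-1.0, -0.013, -0.024, 28.016], [0.025, -0.083, -0.996, 1215.181], [0.0, 0.0, 0.0, 1.0]] 467.08311234218047
dryer [187.  95. 320. 238.] 0.56 [660. -77. 150.]
panel [184.  96. 323. 242.] 0.62 [654. -73. 153.]
fan_dot [343. 280.  17.  26.] 0.69 [480. -86. 166.]
fan [339. 279.  23.  27.] 0.74 [482. -84. 162.]
fan [365. 265.  21.  31.] 0.53 [ 510. -142
[... 252 characters left out ...]
] 0.41 [ 532. -205.  165.]
headlamp [256. 280.  34.  31.] 0.62 [471.  94.  90.]
scene [[0.819, 0.544, -0.182, 870.843], [0.573, -0.774, 0.268, -425.372], [0.005, -0.324, -0.946, 1762.445], [0.0, 0.0, 0.0, 1.0]] 576.2544339200809
dryer [233. 159. 146. 245.] 0.76 [615. -89. 150.]
fan_dot [259. 248.  23.  12.] 0.6 [487. -85. 166.]
fan [261. 243.  20.  18.] 0.79 [483. -79. 162.]
heat [255. 264.  21.  19.] 0.79 [ 510. -139.  162.]
heat_dot [253. 272.  24.  10.] 0.7 [ 515. -149.  166.]
heat_dot [231. 158. 150. 248.] 0.37 [618. -94. 166.]
start [252. 292.  15.  10.] 0.38 [ 535. -204.  165.]
start_top [255. 294.  13.   6.] 0.43 [ 542. -201.  165.]
headlamp [296. 197.  16.  26.] 0.88 [468. 108.  90.]
```

View top.

```bash
python3 - <<'E'
from h import *
a=cv2.imread("pics/top0.png"); cv2.imwrite("pics/top0c.png",cv2.resize(a[220:360,230:430],None,fx=4,fy=4,interpolation=cv2.INTER_CUBIC))
a=cv2.imread("pics/scene0.png"); cv2.imwrite("pics/s0c.png",cv2.resize(a[150:420,180:440],None,fx=2.2,fy=2.2,interpolation=cv2.INTER_CUBIC))
E
```

```text
(no output)
```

View pics/top0c.png

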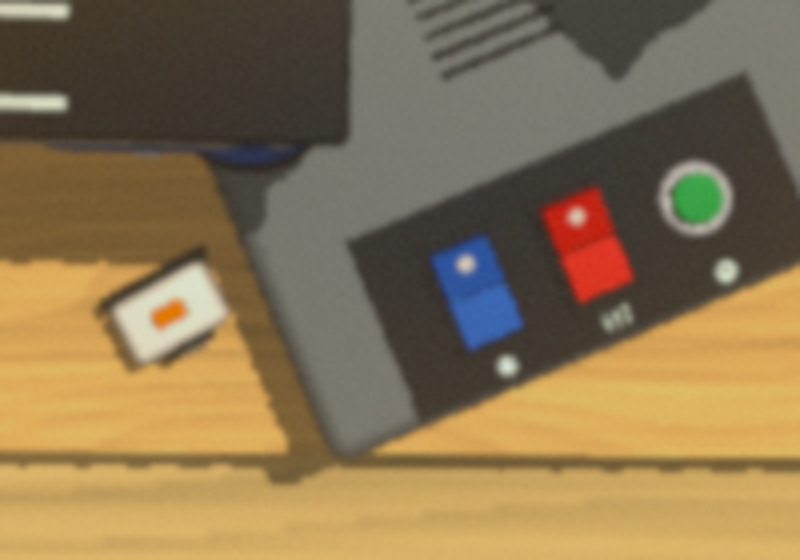

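View pics/s0c.png

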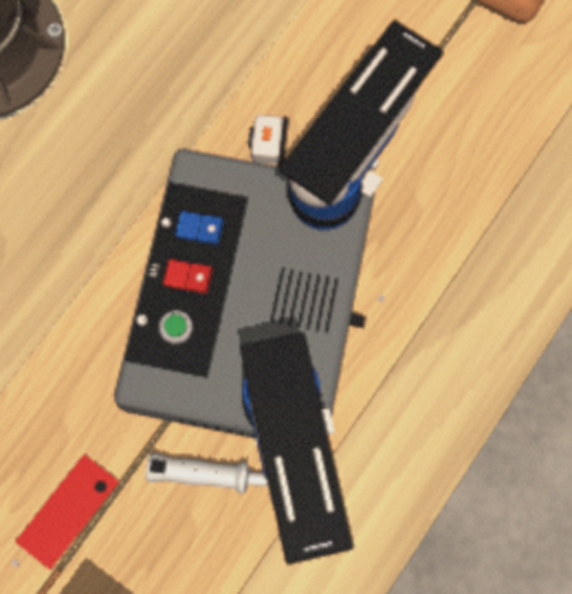

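```bash
python3 - <<'E'
from h import *
C={n:viewer.read_camera(n) for n in("top","scene")}
px={"fan":((465,264),(211,229),166.4),"heat":((577,216),(200,277),166.4),"key":((697,198),(176,325),165)}
p={}
for k,(a,b,z) in px.items():
    t=ray(C["top"],230+a[0]/4-.4,220+a[1]/4-.4,z); s=ray(C["scene"],180+b[0]/2.2-.3,150+b[1]/2.2-.3,z)
    print(k,t.round(1),s.round(1)); p[k]=(t+s)/2
y=p["fan"]-p["heat"]; print(np.linalg.norm(y),np.degrees(np.arctan2(-y[0],y[1])))
yaw=np.arctan2(-y[0],y[1]); ex=np.array([np.cos(yaw),np.sin(yaw)]);ey=np.array([-ex[1],ex[0]])
f=p["fan"][:2]+ex*-18-68*ey  # heater pivot
print("pred key",f-68*ey, "pred heat",f+18*ex,p["key"])
o=f+80*ex; print("dryer",o,"boots",o+75*ex+140*ey,o+75*ex-140*ey)
for u,v in((187,255),(187,215),(317,255),(317,220)): print(ray(C["top"],u,v,411).round())
for u,v in((290,165),(350,80),(240,350),(300,330)): print(ray(C["scene"],180+(u)/2.2,150+v/2.2,411).round())
E
```

```text
fan [497.2 -74.1 166.4] [498.8 -75.5 166.4]
heat [ 524.8 -137.1  166.4] [ 525.8 -136.6  166.4]
key [ 535.7 -205.2  165. ] [ 538.2 -205.5  165. ]
67.70903172485738 23.735594096064233
pred key [ 536.29773765 -206.58114877] pred heat [ 525.40404177 -137.08778657] [ 536.91702898 -205.34627255  165.        ]
dryer [ 582.15962998 -112.13176109] boots [594.46326786  46.21475922] [ 707.16789904 -210.10080041]
[550. 222. 411.]
[619. 225. 411.]
[553.  -0. 411.]
[613.   0. 411.]
[585. -16. 411.]
[582. 110. 411.]
[ 664. -222.  411.]
[ 704. -167.  411.]
```

Emit:
carry_out(
  commands=[
    [0,0,9,0.02,-0.06,0.03,0],
    [0,0,18,0.035,-0.12,0.04,0],
    [0,0,27,0.055,-0.18,0.04,0],
    [0,0,36,0.075,-0.24,0.04,0],
    [0,0,44.4,0.09,-0.3,0.04,0],
  ],
)

```text
t: 1.72
ee_pos: [311.7, 289.7, 267.0]
eef_rot: [0.0, -0.206, 0.979, 0.0]
wrist_force: [2.3, -0.1, 0.4]
width: 46.3
gripper_force: 0.0
```

Emit:
carry_out(
  commands=[
    [0,0,0,0.018,-0.058,0,0],
    [0,0,0,0.036,-0.116,0,0],
    [0,0,0,0.054,-0.174,0,0],
    [0,0,0,0.072,-0.232,0,0],
    [0,0,0,0.09,-0.29,0,0],
  ],
)

```text
t: 2.35
ee_pos: [401.3, -0.3, 267.2]
eef_rot: [0.001, -0.204, 0.979, 0.0]
wrist_force: [1.3, 1.1, -0.5]
width: 0.8
gripper_force: 0.0
```

```bash
python3 - <<'E'
from h import *
s=readout.read_state(); print(s['t'],s['ee_pos'],s['eef_rot'],s['qpos'].round(2),s['width'],s['wrist_force'])
c=viewer.read_camera("scene"); save(c,"s1.png")
E
```

```text
2.35 [ 4.01333263e+02 -2.61583321e-01  2.67178260e+02] [ 7.29418354e-04 -2.03661966e-01  9.79040977e-01  1.90083851e-04] [-0.49  0.    0.37  2.03 -0.    1.1   1.86] 0.7874681691760357 [ 1.2797036   1.09697926 -0.46478536]
```

View pics/s1.png

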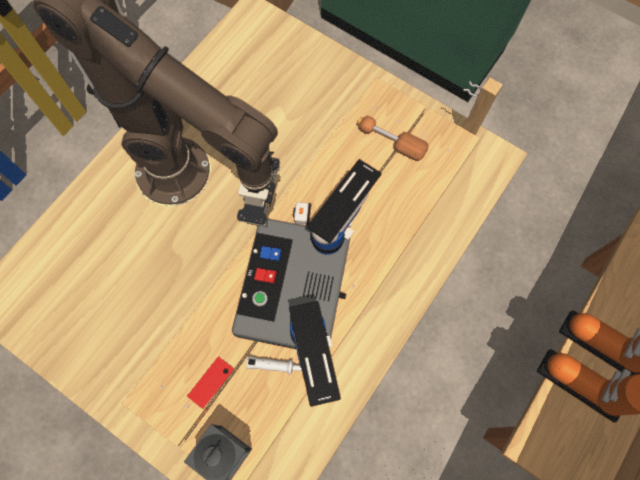

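Emit:
carry_out(
  commands=[
    [3.2,-7.3,0,0.04,-0.03,0,0],
    [3.2,-7.3,0,0.08,-0.055,0,0],
    [3.2,-7.3,0,0.0987,-0.0673,-0.02,0],
    [3.2,-7.3,0,0.0987,-0.0673,-0.067,0],
    [3.2,-7.3,0,0.0987,-0.0673,-0.067,0],
  ],
)

```text
t: 3.02
ee_pos: [497.4, -65.5, 197.3]
eef_rot: [0.065, -0.203, 0.977, 0.015]
wrist_force: [-0.1, 0.4, 0.1]
width: 0.5
gripper_force: 0.0
```

```bash
python3 - <<'E'
from h import *
s=readout.read_state(); print(s['t'],s['ee_pos'],s['eef_rot'],s['width'],s['wrist_force'])
c=viewer.read_camera("scene"); save(c,"s2.png"); w=viewer.read_camera("wrist"); 
a=cv2.resize(c["img"][190:350,200:400],None,fx=2,fy=2); b=cv2.resize(w["img"],(426,320))
cv2.imwrite("pics/m2.png",np.hstack([a[:320],b[:, :400]])[:,:,::-1])
E
```

```text
3.025 [497.35495869 -65.46649149 197.26951168] [ 0.06485339 -0.20278934  0.97695878  0.01490211] 0.48395302852695515 [-0.11187453  0.3551127   0.13285254]
```

View pics/m2.png

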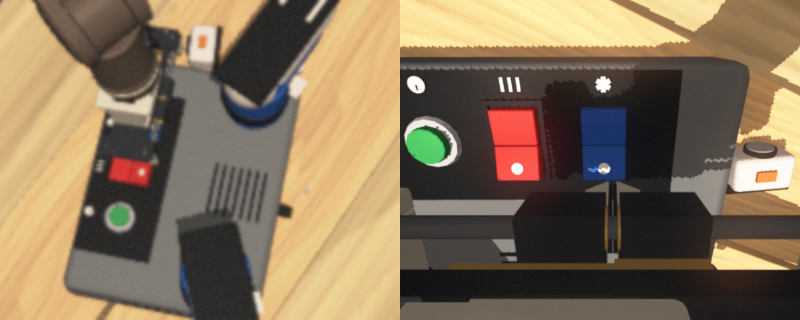

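Emit:
carry_out(
  commands=[
    [0,0,0,0.0043,-0.0079,0,0],
    [0,0,0,0.0043,-0.0079,0,0],
  ],
)

```text
t: 3.38
ee_pos: [505.2, -74.3, 201.3]
eef_rot: [0.069, -0.203, 0.977, 0.014]
wrist_force: [-0.6, 0.2, 0.3]
width: 0.5
gripper_force: 0.0
```

Emit:
carry_out(
  commands=[
    [0,0,0,-0.003,0.001,-0.02,0],
    [0,0,0,-0.003,0.001,-0.029,0],
    [0,0,0,-0.003,0.001,-0.029,0],
  ],
)

```text
t: 3.75
ee_pos: [500.8, -72.5, 170.6]
eef_rot: [0.068, -0.203, 0.977, 0.014]
wrist_force: [0.3, 0.2, 0.3]
width: 0.3
gripper_force: 0.0
```

```bash
python3 - <<'E'
from h import *
s=readout.read_state(); print(s['t'],s['ee_pos'],s['wrist_force'])
w=viewer.read_camera("wrist"); save(w,"w3.png")
E
```

```text
3.75 [500.81374942 -72.53251831 170.63044229] [0.25428782 0.21524833 0.30999876]
```

View pics/w3.png

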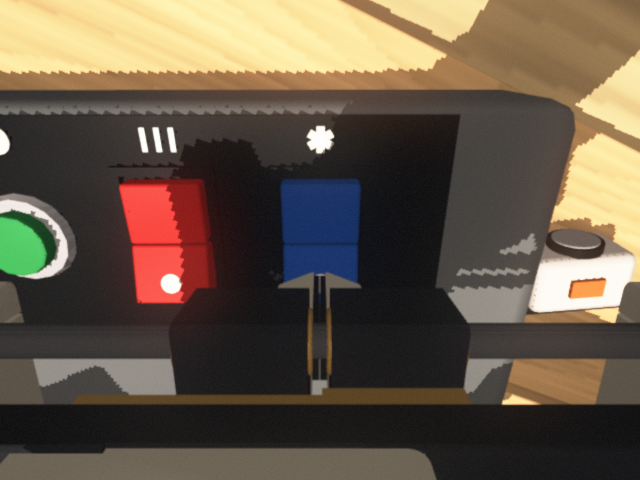

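Emit:
carry_out(
  commands=[
    [0,0,0,0,0,-0.003,0],
    [0,0,0,0,0,-0.005,0],
    [0,0,0,0,0,-0.007,0],
    [0,0,0,0,0,-0.007,0],
  ],
)

```text
t: 4.3
ee_pos: [501.0, -72.5, 163.7]
eef_rot: [0.068, -0.203, 0.977, 0.014]
wrist_force: [0.3, 0.2, 0.7]
width: 0.6
gripper_force: 0.3
```

Emit:
carry_out(
  commands=[
    [0,0,0,0,0,-0.001,0],
    [0,0,0,0,0,-0.002,0],
    [0,0,0,0,0,-0.002,0],
  ],
)

```text
t: 4.68
ee_pos: [501.2, -72.5, 162.8]
eef_rot: [0.069, -0.203, 0.977, 0.015]
wrist_force: [-5.5, 0.8, 17.3]
width: 0.7
gripper_force: 8.5
```

Emit:
carry_out(
  commands=[
    [0,0,0,0,0,0.02,0],
    [0,0,0,0,0,0.035,0],
    [0,0,0,0.0135,-0.031,0.035,0],
    [0,0,0,0.027,-0.062,0.035,0],
    [0,0,0,0.027,-0.062,0.035,0],
  ],
)

```text
t: 5.3
ee_pos: [528.4, -137.1, 197.0]
eef_rot: [0.068, -0.201, 0.977, 0.014]
wrist_force: [0.4, 0.6, -0.4]
width: 0.6
gripper_force: 0.0
```

```bash
python3 - <<'E'
from h import *
s=readout.read_state(); print(s['t'],s['ee_pos'],s['wrist_force'])
w=viewer.read_camera("wrist"); c=viewer.read_camera("top");a=cv2.resize(c["img"][230:330,310:430],(384,320),interpolation=cv2.INTER_CUBIC)
cv2.imwrite("pics/m4.png",np.hstack([a,cv2.resize(w["img"][100:420,200:],(416,320))])[:,:,::-1])
E
```

```text
5.3 [ 528.43333246 -137.14868466  196.97261718] [ 0.35130875  0.55500944 -0.44409328]
```

View pics/m4.png

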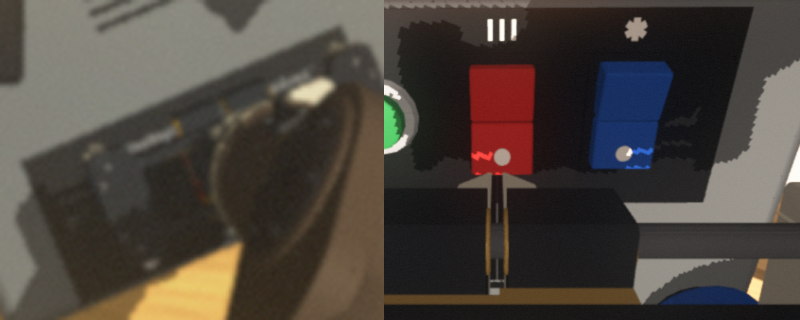

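Emit:
carry_out(
  commands=[
    [0,0,0,0,0.001,-0.018,0],
    [0,0,0,0,0.001,-0.026,0],
    [0,0,0,0,0.001,-0.029,0],
    [0,0,0,0,0.001,-0.032,0],
    [0,0,0,0,0.001,-0.0335,0],
  ],
)

```text
t: 6.02
ee_pos: [528.2, -133.6, 163.4]
eef_rot: [0.068, -0.203, 0.977, 0.014]
wrist_force: [0.3, 1.1, 3.6]
width: 0.6
gripper_force: 1.8
```

Emit:
carry_out(
  commands=[
    [0,0,0,0,0,-0.001,0],
    [0,0,0,0,0,-0.0015,0],
    [0,0,0,0,0,-0.0015,0],
  ],
)

```text
t: 6.4
ee_pos: [528.4, -133.5, 163.0]
eef_rot: [0.069, -0.203, 0.977, 0.015]
wrist_force: [-4.7, 1.3, 13.9]
width: 0.2
gripper_force: 6.7
```

Emit:
carry_out(
  commands=[
    [0,0,0,0,0,0.02,0],
    [0,0,0,0,0,0.035,0],
    [-3.2,7.3,0,0.004,-0.036,0.035,0],
    [-3.2,7.3,0,0.0083,-0.0722,0.035,0],
    [-3.2,7.3,0,0.0083,-0.0722,0.035,0],
  ],
)

```text
t: 7.02
ee_pos: [536.3, -209.0, 197.1]
eef_rot: [-0.0, -0.202, 0.979, -0.001]
wrist_force: [-0.3, 1.2, 0.7]
width: 0.4
gripper_force: 0.0
```

Emit:
carry_out(
  commands=[
    [0,0,0,0,0,0,0],
  ],
)

```text
t: 7.15
ee_pos: [536.1, -205.4, 196.7]
eef_rot: [-0.0, -0.203, 0.979, 0.0]
wrist_force: [-0.2, 0.8, -0.1]
width: 0.2
gripper_force: 0.0
```

```bash
python3 - <<'E'
from h import *
s=readout.read_state(); print(s['t'],s['ee_pos'],s['wrist_force'])
w=viewer.read_camera("wrist"); save(w,"w5.png")
E
```

```text
7.15 [ 536.14255533 -205.36866369  196.70334069] [-0.21834793  0.83935636 -0.05671703]
```

View pics/w5.png

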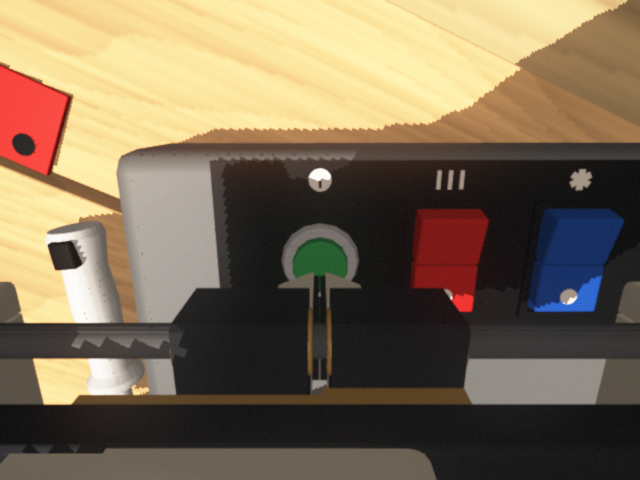

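Emit:
carry_out(
  commands=[
    [0,0,0,0,0,-0.02,0],
    [0,0,0,0,0,-0.029,0],
    [0,0,0,0,0,-0.033,0],
    [0,0,0,0,0,-0.0355,0],
    [0,0,0,0,0,-0.0365,0],
  ],
)

```text
t: 7.82
ee_pos: [536.4, -205.3, 160.6]
eef_rot: [0.0, -0.204, 0.979, 0.0]
wrist_force: [-2.3, 3.6, 4.3]
width: 0.3
gripper_force: 2.3
```

Emit:
carry_out(
  commands=[
    [0,0,0,0,0,-0.001,0],
    [0,0,0,0,0,-0.001,0],
  ],
)

```text
t: 8.07
ee_pos: [536.4, -205.3, 160.2]
eef_rot: [0.0, -0.204, 0.979, 0.0]
wrist_force: [-4.5, 4.6, 11.6]
width: 0.3
gripper_force: 5.8
```

Emit:
carry_out(
  commands=[
    [0,0,0,0,0,-0.0007,0],
    [0,0,0,0,0,-0.0007,0],
  ],
)

```text
t: 8.32
ee_pos: [536.5, -205.3, 160.1]
eef_rot: [0.001, -0.204, 0.979, 0.0]
wrist_force: [-6.1, 5.8, 17.0]
width: 0.5
gripper_force: 8.9
```

Emit:
carry_out(
  commands=[
    [0,0,0,0,0,0.02,0],
    [0,0,0,0,0,0.06,0],
    [0,0,0,-0.05,0,0.1,0],
    [0,0,0,-0.1,0,0.12,0],
    [0,0,0,-0.14,0,0.12,0],
  ],
)

```text
t: 8.95
ee_pos: [395.5, -207.0, 280.1]
eef_rot: [0.002, -0.203, 0.979, -0.001]
wrist_force: [0.3, -0.1, 0.0]
width: 0.4
gripper_force: 0.0
```

Emit:
carry_out(
  commands=[
    [0,0,0,-0.03,0.05,0,0],
    [0,0,0,-0.03,0.1,0,0],
    [0,0,0,-0.03,0.15,0,0],
    [0,0,0,-0.03,0.2,0,0],
    [0,0,0,-0.03,0.2,0,0],
  ],
)

```text
t: 9.57
ee_pos: [366.6, -2.9, 278.8]
eef_rot: [0.001, -0.206, 0.979, 0.0]
wrist_force: [-0.9, -0.5, 0.1]
width: 0.2
gripper_force: 0.0
```

```bash
python3 - <<'E'
from h import *
s=readout.read_state(); print(s['t'],s['ee_pos'],s['wrist_force'])
c=viewer.read_camera("scene"); t=viewer.read_camera("top")
a=cv2.resize(c["img"][150:420,180:440],(400,415)); b=cv2.resize(t["img"][220:360,300:435],(400,415),interpolation=cv2.INTER_CUBIC)
cv2.imwrite("pics/m6.png",np.hstack([a,b])[:,:,::-1])
E
```

```text
9.575 [366.63803148  -2.90402001 278.78950032] [-0.90944051 -0.5486974   0.08839179]
```

View pics/m6.png

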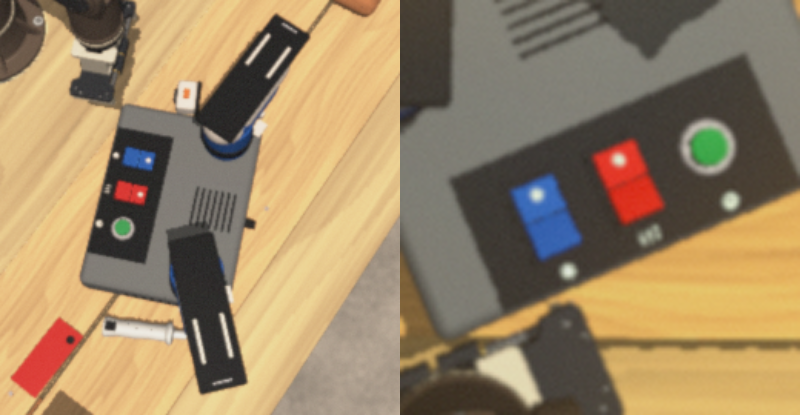

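The brighter half has switched to the dotted side on both rockers, so both are on. The key is out, and nothing has moved.

```bash
python3 -c "
from h import *
print(ticket.hand_in())"
```

```text
the job is handed in; nothing more can be done
None
```

The job is handed in: I switched on the fan, then the heater, then pressed the start key right in and let it spring back out, with no sign in the final pictures that the dryer or the things beside it moved (9.6 s on the clock, highest force I read 17 N).

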